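# Load a steriliser tray in two spaced layers

### The arm

A 7-joint arm with a two-finger parallel gripper is mounted at the origin on a cart in front of the work surface, level with it; the furniture and walls round the work are solid. World frame = base frame: x ahead of the robot, y to its left, z up, the work surface at z = 0. Lengths are in m, angles in rad, forces in N, time in s.
With the tool pointing down it reaches from about 0.425 to 0.875 m from the base axis. Payload 4.7 kg.
Tool frame: the origin (TCP) lies midway between the tips of the shut fingers; the grasp point (between the pads) lies 19 mm behind it; z points along the fingers, y is the line along which they close (so a half turn about z gives the same grasp; the last joint's range is limited). The gripper opens to 87 mm and grips with 3 to 60 N. Pads are 19 mm wide; open, the fingers measure 117 mm over their backs; the gripper's body (75 mm by 190 mm) begins 51 mm behind the grasp point.
Start: joints at [-1.323, 0.321, -0.07, 1.45, 0.023, 1.371, -0.057], TCP at [0.151, 0.632, 0.223] pointing down, gripper open.
Joint ranges: [-2.86, 2.86], [-0.3, 2.09], [-1.38, 1.24], [0.06, 2.45], [-1.56, 4.7], [0.09, 2.05], [-2.69, 2.69]. Speed limits (rad/s): [2.57, 2.57, 3.14, 3.14, 3.14, 3.14, 3.14].

### API

Orientations are given as a rotation vector (axis times angle).
In Python, from bench import ctrl gives the robot as it stands. The module is installed in compiled form; this text tells all that it offers.
- The arm moves only by the shell command python3 -m handwheel 'ROWS' [FORCE]. ROWS is JSON, a list of rows, each a list of 7 numbers: the finger opening in m, from 0 to 0.087, then the shift along the tool's x, y, z in m, then the turn, a rotation vector about the tool's x, y, z in degrees. A call has 1 to 12 rows; each row shifts and turns the commanded pose from where the row before left it, along the tool's axes as they then stand; what a row does not reach is not made up. A row lasts 1/8 s, in which the tool goes at most 62.5 mm and 10.7 degrees, less where a joint would pass 70% of its speed; a pose out of reach is approached as far as the arm can. A call is refused whole if a number of a shift passes 0.0625 or a number of a turn 10.7, either way. A call with a gripper value outside its range is refused whole. The fingers move at their own pace and stop on an object; FORCE is the grip in N (left out, the last holds). Time passes only in rows, so rows that do not move let the fingers close. It gives the time, the measured TCP pose, the force, the opening and the grip force at its end, in the units of the state.
- ctrl.get_state(): the state, without advancing time (a new reading comes with each control period).
- ctrl.get_image(name): name is "side" or "top"; returns (picture, depth): 384x512x3 uint8, blue, green, red; 384x512 float32, m along the optical axis (not along the pixel's ray), 0 where there is no reading.
- ctrl.camera_info(name): a dict with "intrinsics" (3x3 intrinsics, pixels), "R" (3x3) and "t" (3): a world point X has camera coordinates R X + t. Camera axes: x right, y down, z forward; pixel columns grow to the right and rows downward; lengths in m; the calibration is good to about 2 mm. A picture is of the moment at which its call begins. camera_info takes no time and is no camera call.
- ctrl.close_job(): hands the job in; it is judged then, once.
The state is a dict: "time": time; "joint_positions": joint angles; "qd": joint speeds; "joint_torque": joint torques, N m; "position": TCP position; "tool_rot": TCP orientation; "ft_force": force on the tool from outside, world axes, zero at the start; "torque": the same for the moment, N m; "grip_width": opening from 0.0 (shut) to 1.0 (fully open); "grip_force": force on a finger pad.
Only numpy, scipy, OpenCV 4.12 (cv2) and the standard library are available. Lean on these libraries where they do the work, as an engineer would, in place of code of your own. Each camera call takes 0.05 s, during which the arm holds its last target. There are 200 camera calls.

### The job

Load the steriliser tray in two layers that steam can pass between: lay the two long instrument cassettes lengthwise and flat in the tray's two bays, one centred in each. Then lay the two spacer bars across both of them, parallel and about 70 mm apart, equally either side of the middle, and set the short cassette on the bars, over the middle of the tray and pointing the same way as the long ones. Leave everything else on the desk where it is.

Things in the scene. Friction and masses are not known exactly. Their poses are not given: they have to be found in the camera images.
- tray: Shallow perforated aluminium tray, fixed, 196 (own x) by 250 mm (own y), open above. Origin: centre of its underside, on the desk. Floor top 4 mm, rim top 18 mm above the origin; rim 3 mm thick. Two bays run along x, centred at y = +57 and y = -57 mm, x = 0; two low wires, 5 mm thick, lie on the floor 40 mm either side of each bay's centre line. The strip between the bays stays empty.
- long_cassette_a: Closed stainless steel instrument cassette with rows of dark steam slots in its lid, 160 mm long (its own x), 54 mm wide (y), 26 mm high (z), 240 g. Origin: centre of its underside. Lies flat on the desk at the start. The other long cassette is identical. Grip across the 54 mm width.
- long_cassette_b: Closed stainless steel instrument cassette with rows of dark steam slots in its lid, 160 mm long (its own x), 54 mm wide (y), 26 mm high (z), 240 g. Origin: centre of its underside. Lies flat on the desk at the start. The other long cassette is identical. Grip across the 54 mm width.
- short_cassette: Closed stainless steel instrument cassette with rows of dark steam slots in its lid, 110 mm long (its own x), 54 mm wide (y), 20 mm high (z), 150 g. Origin: centre of its underside. Lies flat on the desk at the start. The only short one. Grip across the 54 mm width.
- spacer_a: Spacer bar: square stainless bar, 150 mm long (its own y), 12 x 12 mm thick, with a grey silicone sleeve near each end, 90 g. Origin: centre of the bar (6 mm above the desk at the start). Lies flat on the desk; the other spacer bar is identical. Grip across its 12 mm thickness (own x) at the middle.
- spacer_b: Spacer bar: square stainless bar, 150 mm long (its own y), 12 x 12 mm thick, with a grey silicone sleeve near each end, 90 g. Origin: centre of the bar (6 mm above the desk at the start). Lies flat on the desk; the other spacer bar is identical. Grip across its 12 mm thickness (own x) at the middle.
- syringe_pack: Syringe in a white blister pack, 155 x 36 x 27 mm, lying flat along its own y; origin under its centre. Not part of the job: leave it where it is.
- grey_marker: Grey marker pen with a black end, 130 mm long (own y), 16 mm thick, lying flat; origin under its centre. Not part of the job: leave it where it is.
- thermometer: White clinical thermometer, 140 mm long (own y), 18 mm wide, 11 mm high, lying flat; origin under its centre. Not part of the job: leave it where it is.
- dropper_bottle: Amber bottle with a white cap, 36 mm across, 81 mm high, standing; origin under its centre. Not part of the job: leave it where it is.
There are look-alikes about, which are no part of the job. What is shaped like the spacer_b but purple is not meant.

How it is judged:
On the way, in this order (a step that is already met when the one before it is completed fails the run):
1. both long cassettes lie flat in the tray, one in each bay, let go (x of long_cassette_a in the frame of tray between -0.017 and 0.017 m and z of long_cassette_a in the frame of tray between 0.001 and 0.007 m and angle between the x axis of each of long_cassette_a, long_cassette_b and the x axis of tray, either way round below 0.17 rad and angle between each of long_cassette_a, long_cassette_b's own z axis and vertical below 0.05 rad and x of long_cassette_b in the frame of tray between -0.017 and 0.017 m and z of long_cassette_b in the frame of tray between 0.001 and 0.007 m and ((y of long_cassette_a in the frame of tray between 0.044 and 0.07 m and y of long_cassette_b in the frame of tray between -0.07 and -0.044 m) or (y of long_cassette_b in the frame of tray between 0.044 and 0.07 m and y of long_cassette_a in the frame of tray between -0.07 and -0.044 m)) and contact force between each of long_cassette_a, long_cassette_b and the fingers below 0.05 N), for 0.2 s.
2. both spacer bars lie across the two long cassettes, one either side of the middle, let go (y of spacer_a in the frame of tray between -0.02 and 0.02 m and z of spacer_a in the frame of tray between 0.033 and 0.039 m and angle between the y axis of each of spacer_a, spacer_b and the y axis of tray, either way round below 0.17 rad and y of spacer_b in the frame of tray between -0.02 and 0.02 m and z of spacer_b in the frame of tray between 0.033 and 0.039 m and ((x of spacer_a in the frame of tray between 0.018 and 0.052 m and x of spacer_b in the frame of tray between -0.052 and -0.018 m) or (x of spacer_b in the frame of tray between 0.018 and 0.052 m and x of spacer_a in the frame of tray between -0.052 and -0.018 m)) and contact force between each of spacer_a, spacer_b and the fingers below 0.05 N), for 0.2 s.
3. the short cassette lies on both bars over the middle, let go (x of short_cassette in the frame of tray between -0.017 and 0.017 m and y of short_cassette in the frame of tray between -0.017 and 0.017 m and z of short_cassette in the frame of tray between 0.039 and 0.045 m and angle between the x axis of short_cassette and the x axis of tray, either way round below 0.17 rad and angle between short_cassette's own z axis and vertical below 0.05 rad and contact force between short_cassette and the fingers below 0.05 N), for 0.2 s.
At the end, for the whole second after the job is handed in: Long cassettes flat, one per bay (within 17 mm along, 13 mm across); bars level on both, middles 18 to 52 mm either side of the tray's middle and within 20 mm of its midline; short cassette flat on both bars, within 17 mm of the middle; all square within 0.17 rad, released, at rest (x of long_cassette_a in the frame of tray between -0.017 and 0.017 m and z of long_cassette_a in the frame of tray between 0.001 and 0.007 m and angle between the x axis of each of long_cassette_a, long_cassette_b, short_cassette and the x axis of tray, either way round below 0.17 rad and angle between each of long_cassette_a, long_cassette_b, short_cassette's own z axis and vertical below 0.05 rad and x of long_cassette_b in the frame of tray between -0.017 and 0.017 m and z of long_cassette_b in the frame of tray between 0.001 and 0.007 m and ((y of long_cassette_a in the frame of tray between 0.044 and 0.07 m and y of long_cassette_b in the frame of tray between -0.07 and -0.044 m) or (y of long_cassette_b in the frame of tray between 0.044 and 0.07 m and y of long_cassette_a in the frame of tray between -0.07 and -0.044 m)) and y of spacer_a in the frame of tray between -0.02 and 0.02 m and z of spacer_a in the frame of tray between 0.033 and 0.039 m and angle between the y axis of each of spacer_a, spacer_b and the y axis of tray, either way round below 0.17 rad and y of spacer_b in the frame of tray between -0.02 and 0.02 m and z of spacer_b in the frame of tray between 0.033 and 0.039 m and ((x of spacer_a in the frame of tray between 0.018 and 0.052 m and x of spacer_b in the frame of tray between -0.052 and -0.018 m) or (x of spacer_b in the frame of tray between 0.018 and 0.052 m and x of spacer_a in the frame of tray between -0.052 and -0.018 m)) and x of short_cassette in the frame of tray between -0.017 and 0.017 m and y of short_cassette in the frame of tray between -0.017 and 0.017 m and z of short_cassette in the frame of tray between 0.039 and 0.045 m and linear speed of each of long_cassette_a, long_cassette_b, spacer_a, spacer_b, short_cassette below 0.02 m/s); the robot touches nothing.
It fails at once if the packed syringe was disturbed (moved over 30 mm) (distance of syringe_pack from where it was at the start of the episode above 0.03 m).
It fails at once if the grey marker was disturbed (moved over 30 mm) (distance of grey_marker from where it was at the start of the episode above 0.03 m).
It fails at once if the thermometer was disturbed (moved over 30 mm) (distance of thermometer from where it was at the start of the episode above 0.03 m).
It fails at once if the dropper bottle was disturbed (moved over 30 mm) (distance of dropper_bottle from where it was at the start of the episode above 0.03 m).
It also fails if it takes over 141 s, if anything falls off the work surface, if the arm or the gripper's body presses on something with over 40 N, if the wrist force passes 120 N, or if a joint passes its speed limit or range.

## Working session

There is one attempt and no reset: what is moved stays moved. The work goes in short steps, Python scripts to look and compute and a shell command to move; the robot and the scene stay as the last step left them, time stands still between calls to the robot, and variables do not carry over. Pictures are saved under pics/ and viewed, at most 14 in all, crops included, and the job is handed in when it is done.

```bash
mkdir -p pics
python3 - <<'E'
from bench import ctrl
import cv2,numpy as np
print(ctrl.get_state())
for n in("top","side"):
    p,d=ctrl.get_image(n); cv2.imwrite(f"pics/{n}0.png",p); np.savez(f"{n}0.npz",p=p,d=d); print(n,ctrl.camera_info(n))
E
```

```text
{'time': 0.0, 'joint_positions': array([-1.32292233,  0.32181055, -0.0700745 ,  1.45167395,  0.02261434,
        1.37079324, -0.05688526]), 'qd': array([-0.00093649, -0.00081391,  0.00110669,  0.00113442, -0.00072468,
       -0.0002142 ,  0.00119228]), 'joint_torque': array([-7.84378663e-04, -4.91291428e+01, -4.04379778e-01, -3.12533998e+01,
       -6.38109958e-02,  4.36471333e-02,  1.89954458e-04]), 'position': array([0.15050487, 0.63176796, 0.22147005]), 'tool_rot': array([-3.66303236e-01, -3.12005624e+00,  2.97712341e-03]), 'ft_force': array([-0.81002422, -0.04975927,  0.37495392]), 'torque': array([ 0.00475714, -0.02701935, -0.03062996]), 'grip_force': 0.0, 'grip_width': 0.9978930667206275}
top {'intrinsics': array([[454.23725585,   0.        , 258.47573065],
       [  0.        , 454.23725585, 197.79292368],
       [  0.        ,   0.        ,   1.        ]]), 'R': array([[-0.05050229, -0.99871948,  0.00298788],
       [-0.97807864,  0.04885295, -0.20242423],
       [ 0.20201905, -0.01314527, -0.97929337]]), 't': array([0.17545129, 0.52297735, 1.20869804])}
side {'intrinsics': array([[453.50868694,   0.        , 258.98105726],
       [  0.        , 453.50868694, 196.82294338],
       [  0.        ,   0.        ,   1.        ]]), 'R': array([[ 0.89854618, -0.43887308, -0.00227727],
       [-0.27443465, -0.55781152, -0.78328279],
       [ 0.34249144,  0.70444072, -0.62166139]]), 't': array([-0.4258954 ,  0.26036212,  1.02149976])}
```

View pics/top0.png

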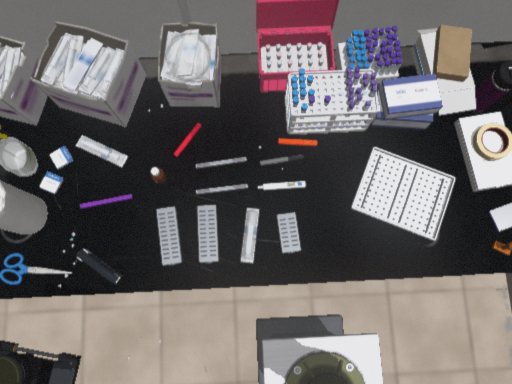

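View pics/side0.png

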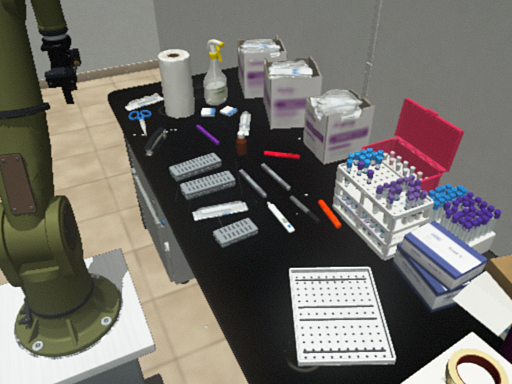

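The top view shows the long cassettes at about (169,236) and (207,234), and the blister pack at (249,236). The short cassette is at (289,232), the steel bars at (221,161) and (221,188), and the tray at (404,193). The side view shows the same set, with the tray at (341,315).

```bash
cat > h.py <<'E'
from bench import ctrl
import cv2,numpy as np
def world(n,d):
    c=ctrl.camera_info(n);K,R,t=c["intrinsics"],c["R"],c["t"]
    v,u=np.indices(d.shape); P=np.stack([(u-K[0,2])/K[0,0]*d,(v-K[1,2])/K[1,1]*d,d],-1)
    W=(P-t)@R; W[d<=0]=np.nan; return W
def proj(n,X):
    c=ctrl.camera_info(n);q=c["intrinsics"]@(c["R"]@np.array(X)+c["t"]);return q[:2]/q[2]
def grid(n,p,d,x0=.3,x1=1.0,y0=-.5,y1=.5,z=0.,res=.001):
    "picture rectified onto plane z: rows=x, cols=y, 1 mm"
    c=ctrl.camera_info(n); H=c["intrinsics"]@np.c_[c["R"][:,0],c["R"][:,1],c["R"][:,2]*z+c["t"]]
    # pixel(col,row)->world: y=y1-col*res, x=x1-row*res
    A=np.array([[0,-res,x1],[-res,0,y1],[0,0,1]])
    return cv2.warpPerspective(p,np.linalg.inv(H@A),(int((y1-y0)/res),int((x1-x0)/res)))
def blobs(W,lo,hi,box,minpts=40):
    "world rects of points in a height band"
    m=(W[...,2]>lo)&(W[...,2]<hi)&(W[...,0]>box[0])&(W[...,0]<box[1])&(W[...,1]>box[2])&(W[...,1]<box[3])
    n,l,s,_=cv2.connectedComponentsWithStats(m.astype(np.uint8),connectivity=8)
    for i in range(1,n):
        if s[i,4]<minpts: continue
        q=W[l==i]; r=cv2.minAreaRect((q[:,:2]*1000).astype(np.float32)); (w,h),a=r[1],r[2]
        if w<h: w,h,a=h,w,a+90
        a=(a+90)%180-90
        print(np.round(r[0],1),"L %.0f W %.0f ang %.1f"%(w,h,a),"zmed %.1f z90 %.1f"%tuple(np.nanpercentile(q[:,2],[50,90])*1000),s[i,4],"px",s[i,:2]+s[i,2:4]//2)
E
python3 - <<'E'
from h import *
for n in("top","side"):
    f=np.load(n+"0.npz");W=world(n,f["d"]);m=(W[...,0]>.4)&(W[...,0]<.9)&(abs(W[...,1])<.4)
    z=W[...,2][m]; print(n,"desk z",np.median(z[abs(z)<.006]),np.std(z[abs(z)<.005]))
    blobs(W,.005,.1,(.35,.9,-.45,.45))
E
```

```text
top desk z -0.00043425488061595854 0.0024243701784169487
[ 813.2 -160.3] L 579 W 173 ang 89.8 zmed 68.0 z90 94.2 3792 px [361  99]
[ 881.4 -367.3] L 38 W 15 ang 8.7 zmed 78.3 z90 90.2 115 px [427  68]
[841.3 313.6] L 167 W 64 ang -70.4 zmed 55.4 z90 91.7 709 px [191  90]
[728.1 350.3] L 118 W 18 ang -38.0 zmed 12.4 z90 16.7 205 px [187 139]
[704.1  25.1] L 115 W 20 ang 83.7 zmed 14.7 z90 18.1 222 px [298 142]
[ 533.8 -270.2] L 258 W 201 ang 65.0 zmed 11.7 z90 20.0 1178 px [403 193]
[654.6  75.3] L 129 W 19 ang -84.1 zmed 12.4 z90 16.5 213 px [282 159]
[654.7 252.6] L 149 W 17 ang -84.0 zmed 10.0 z90 13.9 213 px [221 162]
[ 583.7 -274.1] L 73 W 22 ang -37.5 zmed 7.3 z90 10.0 63 px [401 175]
[614.9 429.9] L 35 W 30 ang -42.2 zmed 51.4 z90 80.2 189 px [159 175]
[ 553. -291.] L 119 W 19 ang -20.9 zmed 7.0 z90 9.8 81 px [410 187]
[575.9  78.1] L 140 W 19 ang -88.8 zmed 8.8 z90 12.5 247 px [282 185]
[ 492.4 -350.4] L 160 W 40 ang -30.5 zmed 7.0 z90 10.2 180 px [434 207]
[ 536.8 -247.9] L 64 W 35 ang 9.2 zmed 6.7 z90 10.6 65 px [394 193]
[574.1 253.6] L 149 W 16 ang -84.3 zmed 10.5 z90 14.2
[... 985 characters left out ...]
09]
[703.6  24.6] L 116 W 19 ang 84.7 zmed 15.3 z90 18.2 196 px [329 213]
[432.9 175.7] L 148 W 31 ang -9.5 zmed 16.2 z90 23.6 473 px [219 210]
[573.9  79.7] L 140 W 20 ang -88.7 zmed 9.8 z90 12.3 206 px [280 217]
[ 886.9 -223.9] L 93 W 26 ang -89.9 zmed 89.9 z90 97.8 200 px [452 227]
[434.9  69.5] L 111 W 59 ang 5.2 zmed 19.6 z90 22.0 720 px [235 232]
[ 537.1 -268.7] L 255 W 205 ang 65.3 zmed 7.6 z90 19.4 3746 px [342 316]
[ 610.5 -245.7] L 31 W 24 ang -11.2 zmed 5.8 z90 7.1 47 px [357 293]
[ 520.2 -329.9] L 57 W 23 ang 46.6 zmed 5.7 z90 7.0 59 px [346 336]
[ 559.4 -341. ] L 47 W 32 ang 59.2 zmed 5.9 z90 7.0 98 px [365 334]
[ 466.6 -290. ] L 25 W 20 ang 25.5 zmed 5.8 z90 6.7 40 px [316 331]
```

```bash
cat >> h.py <<'E'
from scipy.spatial.transform import Rotation as Ro
T=np.array([.5355,-.2695]); TA=-24.85
def tray(x,y):
    a=np.radians(TA); return T+np.array([[np.cos(a),-np.sin(a)],[np.sin(a),np.cos(a)]])@np.array([x,y])
def plan(x,y,z,ydeg):
    "turn first (tool deg), then shift along the turned tool axes (mm)"
    s=ctrl.get_state();R=Ro.from_rotvec(s["tool_rot"]).as_matrix()
    a=np.radians(ydeg);Y=np.array([np.cos(a),np.sin(a),0])
    if Y@R[:,1]<0: Y=-Y
    Z=np.array([0,0,-1.]);G=np.c_[np.cross(Y,Z),Y,Z]
    print("t %.1f"%s["time"],"pos",np.round(s["position"]*1000,1),"j",np.round(s["joint_positions"][[0,6]],2),"w",round(s["grip_width"]*87,1),"gf",round(s["grip_force"],1))
    print("turn",np.round(np.degrees(Ro.from_matrix(R.T@G).as_rotvec()),1),"shift mm",np.round(G.T@(np.array([x,y,z])-s["position"])*1000,1))
E
python3 -c "
from h import *
print(tray(0,.057),tray(0,-.057),tray(.035,0),tray(-.035,0))
plan(.4425,.407,.15,96.3)"
```

```text
[ 0.55945391 -0.21777757] [ 0.51154609 -0.32122243] [ 0.56725939 -0.28420854] [ 0.50374061 -0.25479146]
t 0.1 pos [150.5 631.8 221.6] j [-1.32 -0.06] w 87.3 gf 0.0
turn [ -0.1  -0.  -19.7] shift mm [-265.6 -255.5   71.6]
```

```bash
python3 -m handwheel '[[0.087,0,0,0,0,0,-9.85],[0.087,0,0,0,0,0,-9.85],[0.087,-0.04,-0.04,0.0,0,0,0],[0.087,-0.045,-0.043,0.01,0,0,0],[0.087,-0.045,-0.043,0.01,0,0,0],[0.087,-0.045,-0.043,0.015,0,0,0],[0.087,-0.045,-0.043,0.015,0,0,0],[0.087,-0.045,-0.043,0.015,0,0,0],[0.087,0,0,0,0,0,0],[0.087,0,0,0,0,0,0]]' 40; python3 -c "
from h import *
plan(.4425,.407,.009,96.3)"
```

```text
time: 1.35
position: [0.4371, 0.4115, 0.1584]
tool_rot: [0.172, -3.136, -0.0]
ft_force: [0.8, 0.7, -0.0]
grip_width: 1.004
grip_force: 0.0
t 1.4 pos [437.1 411.5 158.4] j [-0.87  0.9 ] w 87.3 gf 0.0
turn [ 0.  -0.1 -0. ] shift mm [ -4.8  -5.  149.4]
```

```bash
python3 -m handwheel '[[0.087,-0.005,-0.005,0.04,0,0,0],[0.087,0,0,0.05,0,0,0],[0.087,0,0,0.04,0,0,0],[0.087,0,0,0.019,0,0,0],[0.087,0,0,0,0,0,0],[0.05,0,0,0,0,0,0],[0.05,0,0,0,0,0,0],[0.05,0,0,0,0,0,0],[0.05,0,0,0,0,0,0],[0.05,0,0,0,0,0,0]]' 40; python3 -c "
from h import *
plan(.4425,.407,.009,96.3)"
```

```text
time: 2.6
position: [0.4435, 0.4067, 0.0103]
tool_rot: [-0.172, 3.136, -0.0]
ft_force: [-0.1, -0.9, 2.6]
grip_width: 0.612
grip_force: 40.0
t 2.6 pos [443.5 406.7  10.3] j [-0.85  0.92] w 53.2 gf 40.0
turn [-0.  0. -0.] shift mm [1.  0.5 1.3]
```

```bash
python3 -m handwheel '[[0.05,0,0,-0.03,0,0,0],[0.05,0,0,-0.05,0,0,0],[0.05,0,0,-0.06,0,0,0],[0.05,0,0,0,0,0,8],[0.05,0,0,0,0,0,8],[0.05,0,0,0,0,0,8],[0.05,0,0,0,0,0,7.1],[0.05,0,0,0,0,0,0]]' 40; python3 -c "
from h import *
plan(*tray(0,.057),.13,65.15)"
```

```text
time: 3.6
position: [0.4427, 0.4067, 0.1491]
tool_rot: [-0.672, -3.068, 0.002]
ft_force: [0.3, 0.3, -1.6]
grip_width: 0.617
grip_force: 40.0
t 3.6 pos [442.7 406.7 149.1] j [-0.92  0.39] w 53.7 gf 40.0
turn [-0.1 -0.   0.1] shift mm [-368.4 -517.6   19.1]
```

```bash
python3 -m handwheel '[[0.05,-0.015,-0.022,0,0,0,0],[0.05,-0.032,-0.045,0,0,0,0],[0.05,-0.032,-0.045,0,0,0,0],[0.05,-0.032,-0.045,0,0,0,0],[0.05,-0.032,-0.045,0,0,0,0],[0.05,-0.032,-0.045,0,0,0,0],[0.05,-0.032,-0.045,0,0,0,0],[0.05,-0.032,-0.045,0,0,0,0],[0.05,-0.032,-0.045,0,0,0,0],[0.05,-0.032,-0.045,0,0,0,0],[0.05,-0.032,-0.045,0,0,0,0],[0.05,-0.030,-0.045,0,0,0,0]]' 40;python3 -m handwheel '[[0.05,0,0,0,0,0,0],[0.05,0,0,0,0,0,0]]'
python3 - <<'E'
from h import *
plan(*tray(0,.057),.0145,65.15)
for n in("top","side"):
    p,d=ctrl.get_image(n);W=world(n,d);m=(W[...,0]>.4)&(W[...,0]<.7)&(W[...,1]<-.12)&(W[...,1]>-.4)
    blobs(W,.1,.2,(.4,.7,-.4,-.1))
f=[np.load(n+"0.npz") for n in("top","side")]
g=[cv2.resize(grid(n,k["p"],k["d"],.39,.68,-.42,-.12,.004),None,fx=1.3,fy=1.3) for n,k in zip(("top","side"),f)]
cv2.imwrite("pics/tray1.png",np.hstack(g))
E
```

```text
time: 5.1
position: [0.5568, -0.2182, 0.1498]
tool_rot: [0.673, 3.069, 0.0]
ft_force: [0.3, 0.4, -2.6]
grip_width: 0.62
grip_force: 40.0
time: 5.35
position: [0.5567, -0.2159, 0.1494]
tool_rot: [-0.675, -3.067, -0.001]
ft_force: [0.7, 0.1, -2.8]
grip_width: 0.614
grip_force: 40.0
t 5.3 pos [ 556.7 -215.9  149.4] j [-0.19  1.61] w 53.4 gf 40.0
turn [ 0.  -0.1  0. ] shift mm [ -3.3  -0.5 134.9]
[ 592.4 -220.8] L 34 W 12 ang -25.1 zmed 164.0 z90 167.8 55 px [401 159]
[ 552.9 -225.1] L 52 W 15 ang 52.9 zmed 165.3 z90 193.6 49 px [406 174]
[ 514.1 -200.7] L 72 W 63 ang -25.1 zmed 163.8 z90 166.8 637 px [396 190]
[ 554.1 -219.2] L 161 W 66 ang -27.3 zmed 163.7 z90 166.5 1083 px [339 248]
```

View pics/tray1.png

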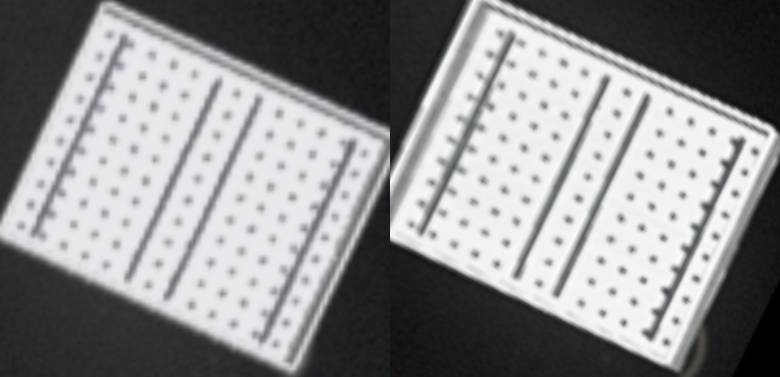

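The tray wires, read off both rectified views, average to (535.3,-268.8) mm. That agrees with the depth fit, so I lower the first cassette.

```bash
python3 -m handwheel '[[0.05,-0.003,0,0.04,0,0,0],[0.05,0,0,0.04,0,0,0],[0.05,0,0,0.03,0,0,0],[0.05,0,0,0.015,0,0,0],[0.05,0,0,0.008,0,0,0],[0.05,0,0,0,0,0,0],[0.05,0,0,0,0,0,0]]' 40; python3 -c "
from h import *
plan(*tray(0,.057),.0145,65.15)"
```

```text
time: 6.32
position: [0.5614, -0.217, 0.018]
tool_rot: [0.674, 3.066, 0.0]
ft_force: [-0.4, -0.0, -2.4]
grip_width: 0.612
grip_force: 40.0
t 6.3 pos [ 561.4 -217.    18. ] j [-0.14  1.68] w 53.3 gf 40.0
turn [0.  0.1 0.1] shift mm [ 1.4 -1.5  3.5]
```

```bash
python3 -m handwheel '[[0.05,0.0015,-0.001,0.003,0,0,0],[0.05,0,0,0,0,0,0],[0.068,0,0,0,0,0,0],[0.068,0,0,0,0,0,0],[0.068,0,0,-0.03,0,0,0],[0.068,0,0,-0.05,0,0,0],[0.068,0,0,-0.05,0,0,0],[0.087,0,0,0,0,0,0]]' 40; python3 -c "
from h import *
plan(.444,.296,.145,91)"
```

```text
time: 7.32
position: [0.5616, -0.2185, 0.1487]
tool_rot: [0.673, 3.059, 0.0]
ft_force: [0.9, 0.1, 0.5]
grip_width: 0.833
grip_force: 0.0
t 7.3 pos [ 561.6 -218.5  148.7] j [-0.19  1.61] w 72.5 gf 0.0
turn [  0.    0.5 -25.8] shift mm [108.6 516.5   3.7]
```

```bash
python3 -m handwheel '[[0.087,0,0,0,0,0.5,-8.6],[0.087,0,0,0,0,0,-8.6],[0.087,0,0,0,0,0,-8.6],[0.087,0.01,0.046,0,0,0,0],[0.087,0.01,0.047,0,0,0,0],[0.087,0.011,0.053,0,0,0,0],[0.087,0.011,0.053,0,0,0,0],[0.087,0.011,0.053,0,0,0,0],[0.087,0.011,0.053,0,0,0,0],[0.087,0.011,0.053,0,0,0,0],[0.087,0.011,0.053,0,0,0,0],[0.087,0.011,0.053,0,0,0,0]]' 40; python3 -m handwheel '[[0.087,0.011,0.053,0,0,0,0],[0.087,0,0,0,0,0,0],[0.087,0,0,0,0,0,0]]'; python3 -c "
from h import *
plan(.444,.296,.009,91)
p,d=ctrl.get_image('top');cv2.imwrite('pics/t2.png',p)
W=world('top',d);blobs(W,.024,.04,(.4,.68,-.4,-.13))"
```

```text
time: 8.82
position: [0.4525, 0.2466, 0.1453]
tool_rot: [0.027, -3.133, -0.004]
ft_force: [1.5, 0.6, -0.8]
grip_width: 1.003
grip_force: 0.0
time: 9.2
position: [0.4414, 0.2971, 0.1454]
tool_rot: [0.028, -3.132, -0.002]
ft_force: [0.2, -1.1, -0.4]
grip_width: 1.0
grip_force: 0.0
t 9.2 pos [441.4 297.1 145.4] j [-0.77  0.97] w 87.0 gf 0.0
turn [ 0.1 -0.5  0. ] shift mm [ -2.6  -1.2 136.4]
[ 558.8 -217.4] L 160 W 55 ang -25.3 zmed 29.0 z90 32.4 1004 px [386 184]
```

View pics/t2.png

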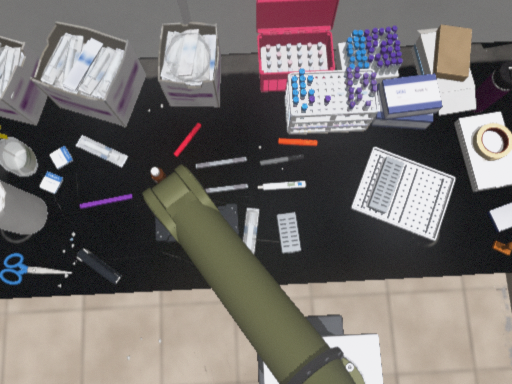

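The picture shows the first cassette seated in the left bay at (386,184), measured within 1 mm of the bay centre. Next is the second one.

```bash
python3 -m handwheel '[[0.087,-0.0026,-0.001,0.04,0,-0.5,0],[0.087,0,0,0.05,0,0,0],[0.087,0,0,0.035,0,0,0],[0.087,0,0,0.01,0,0,0],[0.087,0,0,0,0,0,0],[0.05,0,0,0,0,0,0],[0.05,0,0,0,0,0,0],[0.05,0,0,0,0,0,0],[0.05,0,0,0,0,0,0],[0.05,0,0,0,0,0,0]]' 40; python3 -m handwheel '[[0.05,0,0,-0.03,0,0,0],[0.05,0,0,-0.05,0,0,0],[0.05,0,0,-0.06,0,0,0],[0.05,0,0,0,0,0,8.6],[0.05,0,0,0,0,0,8.6],[0.05,0,0,0,0,0,8.6],[0.05,0,0,0,0,0,0]]' 40; python3 -c "
from h import *
plan(*tray(0,-.057),.15,65.15)"
```

```text
time: 10.5
position: [0.4441, 0.2975, 0.0116]
tool_rot: [-0.028, 3.141, 0.005]
ft_force: [-0.8, -0.2, 1.5]
grip_width: 0.615
grip_force: 40.0
time: 11.38
position: [0.4434, 0.2967, 0.1507]
tool_rot: [-0.672, -3.068, -0.004]
ft_force: [-0.1, -0.2, -2.9]
grip_width: 0.615
grip_force: 40.0
t 11.4 pos [443.4 296.7 150.7] j [-0.8   0.52] w 53.5 gf 40.0
turn [ 0.1 -0.1  0.2] shift mm [-321.5 -532.1    0.7]
```

```bash
python3 -m handwheel '[[0.05,-0.015,-0.023,0,0,0,0.2],[0.05,-0.028,-0.046,0,0,0,0],[0.05,-0.028,-0.046,0,0,0,0],[0.05,-0.028,-0.046,0,0,0,0],[0.05,-0.028,-0.046,0,0,0,0],[0.05,-0.028,-0.046,0,0,0,0],[0.05,-0.028,-0.046,0,0,0,0],[0.05,-0.028,-0.046,0,0,0,0],[0.05,-0.028,-0.046,0,0,0,0],[0.05,-0.028,-0.046,0,0,0,0],[0.05,-0.028,-0.046,0,0,0,0],[0.05,-0.0265,-0.049,0,0,0,0]]';python3 -m handwheel '[[0.05,0,0,0.04,0,0,0],[0.05,0,0,0.04,0,0,0],[0.05,0,0,0,0,0,0],[0.05,0,0,0,0,0,0]]'
python3 - <<'E'
from h import *
plan(*tray(0,-.057),.0155,65.15)
W=world("side",ctrl.get_image("side")[1]);blobs(W,.06,.11,(.4,.65,-.42,-.2))
E
```

```text
time: 12.88
position: [0.5109, -0.3219, 0.1489]
tool_rot: [-0.673, -3.068, -0.006]
ft_force: [1.0, 1.0, -1.4]
grip_width: 0.614
grip_force: 40.0
time: 13.38
position: [0.5113, -0.3211, 0.0706]
tool_rot: [0.677, 3.066, 0.004]
ft_force: [0.7, -0.1, -1.9]
grip_width: 0.616
grip_force: 40.0
t 13.4 pos [ 511.3 -321.1   70.6] j [-0.04  1.88] w 53.6 gf 40.0
turn [ 0.2  0.  -0.1] shift mm [-0.3  0.  55.1]
[ 575.3 -352.4] L 53 W 18 ang 66.0 zmed 84.9 z90 86.6 199 px [381 315]
[ 465. -300.] L 60 W 55 ang -25.1 zmed 84.6 z90 86.9 806 px [321 316]
```

```bash
python3 -m handwheel '[[0.05,0,0,0.03,0,0,0],[0.05,0,0,0.017,0,0,0],[0.05,0,0,0.008,0,0,0],[0.05,0,0,0.0,0,0,0],[0.05,0,0,0.0,0,0,0],[0.068,0,0,0,0,0,0],[0.068,0,0,0,0,0,0],[0.068,0,0,-0.03,0,0,0],[0.068,0,0,-0.05,0,0,0],[0.068,0,0,-0.05,0,0,0],[0.05,0,0,0,0,0,0]]' 40; python3 -c "
from h import *
plan(.573,.254,.145,5)"
```

```text
time: 14.8
position: [0.513, -0.3229, 0.149]
tool_rot: [0.678, 3.059, 0.003]
ft_force: [-0.7, -0.1, -1.7]
grip_width: 0.727
grip_force: 0.0
t 14.8 pos [ 513.  -322.9  149. ] j [-0.07  1.84] w 63.3 gf 0.0
turn [ 0.4  0.3 60. ] shift mm [569.5 110.    4. ]
```

```bash
python3 -m handwheel '[[0.05,0,0,0,0.4,0.3,10],[0.05,0,0,0,0,0,10],[0.05,0,0,0,0,0,10],[0.05,0,0,0,0,0,10],[0.05,0,0,0,0,0,10],[0.05,0,0,0,0,0,10],[0.05,0.03,0.005,0,0,0,0],[0.05,0.05,0.01,0,0,0,0],[0.05,0.05,0.01,0,0,0,0],[0.05,0.05,0.01,0,0,0,0],[0.05,0.05,0.01,0,0,0,0],[0.05,0.05,0.01,0,0,0,0]]' 40;python3 -m handwheel '[[0.05,0.05,0.01,0,0,0,0],[0.05,0.05,0.01,0,0,0,0],[0.05,0.05,0.01,0,0,0,0],[0.05,0.05,0.01,0,0,0,0],[0.05,0.05,0.01,0,0,0,0],[0.05,0.04,0.005,0,0,0,0],[0.05,0,0,0,0,0,0],[0.05,0,0,0,0,0,0]]';  python3 -c "
from h import *
plan(.573,.254,.004,5)
p,d=ctrl.get_image('top')
W=world('top',d);blobs(W,.024,.04,(.4,.68,-.4,-.13))"
```

```text
time: 16.3
position: [0.5404, -0.0354, 0.1432]
tool_rot: [-2.118, -2.312, 0.009]
ft_force: [0.5, 0.3, -0.5]
grip_width: 0.575
grip_force: 0.0
time: 17.3
position: [0.5701, 0.2554, 0.1428]
tool_rot: [-2.119, -2.312, 0.011]
ft_force: [0.4, -0.9, 0.1]
grip_width: 0.571
grip_force: 0.0
t 17.3 pos [570.1 255.4 142.8] j [-1.   -0.19] w 49.7 gf 0.0
turn [-0.5  0.1 -0. ] shift mm [ -1.6   2.8 138.8]
[ 559.6 -217.7] L 163 W 55 ang -25.0 zmed 29.2 z90 32.6 1015 px [386 184]
[ 512.6 -321.4] L 162 W 55 ang -25.2 zmed 29.2 z90 32.5 1027 px [424 199]
```

Both long cassettes measure within 2 mm of their bay centres. Now I grip the first bar.

```bash
python3 -m handwheel '[[0.05,-0.0016,0.0025,0.04,-0.5,0,0],[0.05,0,0,0.05,0,0,0],[0.05,0,0,0.035,0,0,0],[0.05,0,0,0.012,0,0,0],[0.05,0,0,0,0,0,0],[0.0,0,0,0,0,0,0],[0.0,0,0,0,0,0,0],[0.0,0,0,0,0,0,0],[0.0,0,0,0,0,0,0],[0.0,0,0,0,0,0,0],[0.0,0,0,0,0,0,0]]' 30;  python3 -c "
from h import *
plan(.573,.254,.004,5)"
```

```text
time: 18.73
position: [0.5732, 0.2553, 0.0071]
tool_rot: [2.122, 2.316, 0.003]
ft_force: [-0.2, 0.9, 1.8]
grip_width: 0.127
grip_force: 30.0
t 18.7 pos [573.2 255.3   7.1] j [-0.94 -0.11] w 11.0 gf 30.0
turn [ 0.1 -0.   0. ] shift mm [-1.3 -0.3  3.1]
```

The grip is only 5 mm deep, so I go lower and regrip.

```bash
python3 -m handwheel '[[0.04,0,0,0,0,0,0],[0.04,0,0,0,0,0,0],[0.04,0,0,0.004,0,0,0],[0.04,0,0,0,0,0,0],[0.0,0,0,0,0,0,0],[0.0,0,0,0,0,0,0],[0.0,0,0,0,0,0,0],[0.0,0,0,0,0,0,0]]' 40;  python3 -c "
from h import *
plan(.573,.254,.004,5)"
```

```text
time: 19.73
position: [0.5729, 0.2552, 0.0029]
tool_rot: [2.122, 2.316, 0.002]
ft_force: [0.5, 0.1, -0.1]
grip_width: 0.132
grip_force: 40.0
t 19.7 pos [572.9 255.2   2.9] j [-0.94 -0.11] w 11.5 gf 40.0
turn [ 0.1 -0.   0. ] shift mm [-1.2 -0.  -1.1]
```

```bash
python3 -m handwheel '[[0,0,0,-0.03,0,0,0],[0,0,0,-0.05,0,0,0],[0,0,0,-0.06,0,0,0],[0,0,0,0,0,0,7.5],[0,0,0,0,0,0,7.5],[0,0,0,0,0,0,7.5],[0,0,0,0,0,0,7.4],[0,0,0,0,0,0,0]]' 40;  python3 -c "
from h import *
plan(*tray(.035,0),.145,-24.8)"
```

```text
time: 20.72
position: [0.5724, 0.255, 0.1425]
tool_rot: [2.647, 1.692, 0.001]
ft_force: [0.7, 0.1, -1.3]
grip_width: 0.131
grip_force: 40.0
t 20.7 pos [572.4 255.  142.5] j [-1.07 -0.67] w 11.4 gf 40.0
turn [ 0. -0. -0.] shift mm [-491.6  221.5   -2.5]
```

```bash
python3 -m handwheel '[[0,-0.022,0.01,0,0,0,0],[0,-0.045,0.0203,0,0,0,0],[0,-0.045,0.0203,0,0,0,0],[0,-0.045,0.0203,0,0,0,0],[0,-0.045,0.0203,0,0,0,0],[0,-0.045,0.0203,0,0,0,0],[0,-0.045,0.0203,0,0,0,0],[0,-0.045,0.0203,0,0,0,0],[0,-0.045,0.0203,0,0,0,0],[0,-0.045,0.0203,0,0,0,0],[0,-0.045,0.0203,0,0,0,0],[0,-0.0195,0.0085,0,0,0,0]]';python3 -m handwheel '[[0,0,0,0.03,0,0,0],[0,0,0,0.035,0,0,0],[0,0,0,0,0,0,0],[0,0,0,0,0,0,0]]'
python3 - <<'E'
from h import *
plan(*tray(.035,0),.034,-24.8)
for n in("top","side"):
    p,d=ctrl.get_image(n);W=world(n,d);blobs(W,.065,.1,(.4,.7,-.4,-.18),20)
cv2.imwrite("pics/s3.png",cv2.resize(p[230:384,230:470],None,fx=2.5,fy=2.5))
E
```

```text
time: 22.22
position: [0.5635, -0.2901, 0.1429]
tool_rot: [2.651, 1.683, -0.001]
ft_force: [0.1, 0.4, -1.3]
grip_width: 0.134
grip_force: 40.0
time: 22.72
position: [0.5666, -0.2853, 0.0789]
tool_rot: [2.647, 1.689, 0.003]
ft_force: [0.2, -0.6, -1.4]
grip_width: 0.131
grip_force: 40.0
t 22.7 pos [ 566.6 -285.3   78.9] j [-0.25  0.32] w 11.4 gf 40.0
turn [ 0.1 -0.  -0.1] shift mm [ 1.3  0.1 44.9]
[ 584.9 -241.5] L 51 W 13 ang 66.0 zmed 85.5 z90 89.4 98 px [399 170]
[ 555.3 -312.2] L 96 W 30 ang 72.8 zmed 88.2 z90 93.3 316 px [358 302]
```

View pics/s3.png

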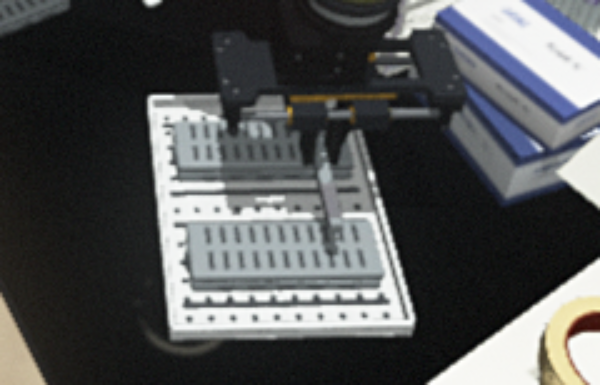

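The bar hangs level between the two cassettes, near the crop's (330,200), and is centred to 2 mm. I lower it now.

```bash
python3 -m handwheel '[[0,0.0013,0,0.025,0,0,0],[0,0,0,0.015,0,0,0],[0,0,0,0.005,0,0,0],[0,0,0,0,0,0,0],[0,0,0,0,0,0,0]]' ;  python3 -c "
from h import *
plan(*tray(.035,0),.033,-24.8)"
```

```text
time: 23.45
position: [0.5678, -0.2831, 0.033]
tool_rot: [2.647, 1.69, 0.003]
ft_force: [-0.1, -0.3, -1.1]
grip_width: 0.127
grip_force: 40.0
t 23.4 pos [ 567.8 -283.1   33. ] j [-0.23  0.34] w 11.0 gf 40.0
turn [ 0.1 -0.1 -0.1] shift mm [-1.2 -0.   0. ]
```

```bash
python3 -m handwheel '[[0,0,0,0.001,0,0,0],[0,0,0,0,0,0,0],[0.03,0,0,0,0,0,0],[0.03,0,0,0,0,0,0],[0.04,0,0,-0.02,0,0,0],[0.04,0,0,-0.05,0,0,0],[0.05,0,0,-0.05,0,0,0],[0.05,0,0,0,0,0,-7.5],[0.05,0,0,0,0,0,-7.5],[0.05,0,0,0,0,0,-7.5],[0.05,0,0,0,0,0,-7.4],[0.05,0,0,0,0,0,0]]' ;  python3 - <<'E'
from h import *
plan(.6528,.254,.150,5.3)
E
```

```text
time: 24.95
position: [0.5674, -0.2833, 0.1528]
tool_rot: [2.123, 2.313, 0.003]
ft_force: [0.1, 0.9, -0.4]
grip_width: 0.571
grip_force: 0.0
t 24.9 pos [ 567.4 -283.3  152.8] j [-0.22  0.75] w 49.7 gf 0.0
turn [ 0.2 -0.  -0.4] shift mm [527.1 134.6   2.8]
```

```bash
python3 -m handwheel '[[0.05,0.025,0,0,0,0,-0.4],[0.05,0.05,0.01,0,0,0,0],[0.05,0.05,0.01,0,0,0,0],[0.05,0.05,0.01,0,0,0,0],[0.05,0.05,0.01,0,0,0,0],[0.05,0.05,0.01,0,0,0,0],[0.05,0.05,0.01,0,0,0,0],[0.05,0.05,0.015,0,0,0,0],[0.05,0.05,0.02,0,0,0,0],[0.05,0.05,0.02,0,0,0,0],[0.05,0.05,0.0195,0,0,0,0],[0.05,0.002,0,0,0,0,0]]';python3 -m handwheel '[[0.05,0,0,0.03,0,0,0],[0.05,0,0,0,0,0,0],[0.05,0,0,0,0,0,0]]';  python3 - <<'E'
from h import *
plan(.6528,.254,.003,5.3)
for n in("top","side"):
    p,d=ctrl.get_image(n);W=world(n,d);blobs(W,.0365,.05,(.4,.68,-.4,-.18),20)
E
```

```text
time: 26.45
position: [0.651, 0.2614, 0.1513]
tool_rot: [-2.107, -2.329, -0.004]
ft_force: [-0.5, -0.6, 0.6]
grip_width: 0.576
grip_force: 0.0
time: 26.82
position: [0.6522, 0.2536, 0.123]
tool_rot: [2.116, 2.321, 0.003]
ft_force: [0.6, 0.2, 1.0]
grip_width: 0.574
grip_force: 0.0
t 26.8 pos [652.2 253.6 123. ] j [-0.85 -0.1 ] w 49.9 gf 0.0
turn [ 0.1 -0.  -0. ] shift mm [  0.4   0.6 120. ]
[ 565.3 -284.1] L 150 W 14 ang 64.9 zmed 40.7 z90 44.3 226 px [411 180]
[ 564.8 -284.6] L 151 W 13 ang 65.1 zmed 41.9 z90 43.8 329 px [354 306]
```

The first bar rests flat at the right spot, with its top at 42 mm. Now the second.

```bash
python3 -m handwheel '[[0.05,0,0.0005,0.05,0,0,0],[0.05,0,0,0.045,0,0,0],[0.05,0,0,0.02,0,0,0],[0.05,0,0,0.004,0,0,0],[0.05,0,0,0.002,0,0,0],[0.05,0,0,0,0,0,0]]' ; python3 -c "
from h import *
plan(.6528,.254,.003,5.3)"
```

```text
time: 27.68
position: [0.6536, 0.255, 0.0028]
tool_rot: [2.113, 2.322, 0.006]
ft_force: [-0.3, 0.2, -0.2]
grip_width: 0.572
grip_force: 0.0
t 27.7 pos [653.6 255.    2.8] j [-0.82 -0.05] w 49.7 gf 0.0
turn [ 0.2 -0.1  0.1] shift mm [-0.9 -0.9 -0.2]
```

```bash
python3 -m handwheel '[[0,0,0,0,0,0,0],[0,0,0,0,0,0,0],[0,0,0,0,0,0,0],[0,0,0,0,0,0,0],[0,0,0,0,0,0,0],[0,0,0,-0.03,0,0,0],[0,0,0,-0.06,0,0,0],[0,0,0,-0.06,0,0,0],[0,0,0,0,0,0,10],[0,0,0,0,0,0,10],[0,0,0,0,0,0,10],[0,0,0,0,0,0,0]]' 40; python3 -c "
from h import *
plan(*tray(-.035,0),.15,-24.8)"
```

```text
time: 29.18
position: [0.6519, 0.2545, 0.1505]
tool_rot: [2.642, 1.7, 0.001]
ft_force: [0.8, 1.2, -0.7]
grip_width: 0.134
grip_force: 40.0
t 29.2 pos [651.9 254.5 150.5] j [-0.92 -0.59] w 11.7 gf 40.0
turn [ 0.  -0.   0.3] shift mm [-5.245e+02  7.910e+01  5.000e-01]
```

```bash
python3 -m handwheel '[[0,-0.024,0.004,0,0,0,0.3],[0,-0.05,0.0075,0,0,0,0],[0,-0.05,0.0075,0,0,0,0],[0,-0.05,0.0075,0,0,0,0],[0,-0.05,0.0075,0,0,0,0],[0,-0.05,0.0075,0,0,0,0],[0,-0.05,0.0075,0,0,0,0],[0,-0.05,0.0075,0,0,0,0],[0,-0.05,0.0075,0,0,0,0],[0,-0.05,0.0075,0,0,0,0],[0,-0.05,0.0075,0,0,0,0],[0,0,0,0,0,0,0]]';python3 -m handwheel '[[0,0,0,0.03,0,0,0],[0,0,0,0.035,0,0,0],[0,0,0,0,0,0,0],[0,0,0,0,0,0,0]]'
python3 - <<'E'
from h import *
plan(*tray(-.037,0),.033,-24.8)
for n in("top","side"):
    p,d=ctrl.get_image(n);W=world(n,d);blobs(W,.07,.105,(.4,.7,-.4,-.15),20)
E
```

```text
time: 30.68
position: [0.5006, -0.2597, 0.1509]
tool_rot: [2.651, 1.682, 0.0]
ft_force: [0.6, 0.6, -0.8]
grip_width: 0.135
grip_force: 40.0
time: 31.18
position: [0.5042, -0.254, 0.0864]
tool_rot: [2.646, 1.692, 0.003]
ft_force: [0.5, -0.8, -0.1]
grip_width: 0.133
grip_force: 40.0
t 31.2 pos [ 504.2 -254.    86.4] j [-0.38  0.26] w 11.6 gf 40.0
turn [ 0.1 -0.1 -0. ] shift mm [-0.9 -2.1 53.4]
[ 523.2 -209.3] L 50 W 13 ang 64.0 zmed 95.7 z90 99.0 100 px [392 191]
[ 493.7 -278.2] L 101 W 29 ang 72.9 zmed 97.7 z90 100.5 288 px [325 298]
```

```bash
python3 -m handwheel '[[0,0,-0.001,0.03,0,0,0],[0,0,0,0.015,0,0,0],[0,0,0,0.006,0,0,0],[0,0,0,0.0025,0,0,0],[0,0,0,0,0,0,0],[0,0,0,0,0,0,0]]' ;  python3 -c "
from h import *
plan(*tray(-.036,0),.032,-24.8)"
```

```text
time: 32.02
position: [0.5031, -0.2538, 0.0325]
tool_rot: [2.647, 1.69, 0.003]
ft_force: [-0.3, 0.2, -0.9]
grip_width: 0.137
grip_force: 40.0
t 32.0 pos [ 503.1 -253.8   32.5] j [-0.33  0.31] w 11.9 gf 40.0
turn [ 0.1 -0.1 -0.1] shift mm [-0.6  0.   0.5]
```

```bash
python3 -m handwheel '[[0,0,0,0.0005,0,0,0],[0.03,0,0,0,0,0,0],[0.03,0,0,0,0,0,0],[0.04,0,0,-0.02,0,0,0],[0.04,0,0,-0.05,0,0,0],[0.087,0,0,-0.05,0,0,0],[0.087,0,0,0,0,0,10],[0.087,0,0,0,0,0,10],[0.087,0,0,0,0,0,10],[0.087,0,0,0,0,0,10],[0.087,0,0,0,0,0,10],[0.087,0,0,0,0,0,10.4]]' ;python3 -m handwheel '[[0.087,0,0,0,0,0,0]]';  python3 - <<'E'
from h import *
plan(.4358,.0695,.12,94.8)
E
```

```text
time: 33.52
position: [0.5027, -0.2539, 0.1528]
tool_rot: [-3.139, -0.119, -0.004]
ft_force: [-0.0, -0.2, 0.4]
grip_width: 0.995
grip_force: 0.0
time: 33.65
position: [0.5027, -0.2539, 0.1525]
tool_rot: [-3.139, -0.132, -0.004]
ft_force: [0.5, 0.9, -0.7]
grip_width: 0.997
grip_force: 0.0
t 33.6 pos [ 502.7 -253.9  152.5] j [-0.56 -0.77] w 86.8 gf 0.0
turn [-0.  -0.1  0. ] shift mm [ -39.6 -327.9   32.5]
```

```bash
python3 -m handwheel '[[0.087,-0.004,-0.028,0,0,0,0],[0.087,-0.006,-0.05,0,0,0,0],[0.087,-0.006,-0.05,0,0,0,0],[0.087,-0.006,-0.05,0,0,0,0],[0.087,-0.006,-0.05,0,0,0,0],[0.087,-0.006,-0.05,0,0,0,0],[0.087,-0.0056,-0.05,0.02,0,0,0],[0.087,0,0,0.03,0,0,0],[0.087,0,0,0,0,0,0],[0.087,0,0,0,0,0,0]]';  python3 - <<'E'
from h import *
plan(.4358,.0695,.008,94.8)
for n in("top","side"):
    p,d=ctrl.get_image(n);W=world(n,d);blobs(W,.037,.05,(.4,.68,-.4,-.16),20)
    if n=="top": cv2.imwrite("pics/t4.png",p)
E
```

```text
time: 34.9
position: [0.4371, 0.0694, 0.1027]
tool_rot: [-3.138, -0.128, -0.004]
ft_force: [1.3, -0.4, 0.6]
grip_width: 1.001
grip_force: 0.0
t 34.9 pos [437.1  69.4 102.7] j [-1.17 -1.76] w 87.1 gf 0.0
turn [-0.1 -0.2 -0.1] shift mm [-1.3 -0.2 94.7]
[ 565.8 -283.4] L 150 W 14 ang 64.8 zmed 40.7 z90 43.5 211 px [410 180]
[ 500.8 -254.7] L 150 W 14 ang 65.2 zmed 41.0 z90 43.9 214 px [403 202]
[ 564.6 -284.7] L 152 W 12 ang 65.0 zmed 42.0 z90 43.8 324 px [354 305]
[ 499.8 -255.7] L 151 W 12 ang 65.3 zmed 41.9 z90 43.9 324 px [322 307]
```

View pics/t4.png

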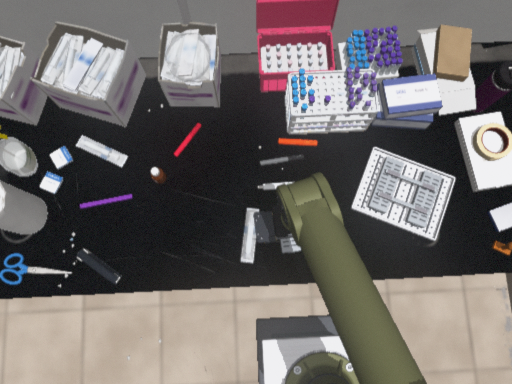

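Both bars lie parallel across the cassettes, 72 mm apart, at (410,180) and (403,202). Now the short cassette.

```bash
python3 -m handwheel '[[0.087,-0.0015,0,0.05,0,0,0],[0.087,0,0,0.03,0,0,0],[0.087,0,0,0.014,0,0,0],[0.087,0,0,0.002,0,0,0],[0.087,0,0,0,0,0,0],[0.05,0,0,0,0,0,0],[0.05,0,0,0,0,0,0],[0.05,0,0,0,0,0,0],[0.05,0,0,0,0,0,0],[0.05,0,0,0,0,0,0]]' 40; python3 -m handwheel '[[0.05,0,0,-0.03,0,0,0],[0.05,0,0,-0.06,0,0,0],[0.05,0,0,-0.05,0,0,0],[0.05,0,0,0,0,0,10],[0.05,0,0,0,0,0,10],[0.05,0,0,0,0,0,9.6],[0.05,0,0,0,0,0,0]]'; python3 -c "
from h import *
plan(*tray(-.001,0),.145,65.15)"
```

```text
time: 36.25
position: [0.4349, 0.0699, 0.0056]
tool_rot: [-3.139, -0.129, -0.002]
ft_force: [0.8, -1.0, 1.5]
grip_width: 0.616
grip_force: 40.0
time: 37.12
position: [0.4342, 0.0696, 0.1451]
tool_rot: [-3.068, 0.675, -0.001]
ft_force: [0.8, -0.7, -0.5]
grip_width: 0.617
grip_force: 40.0
t 37.1 pos [434.2  69.6 145.1] j [-1.17 -2.34] w 53.7 gf 40.0
turn [-0. -0.  0.] shift mm [2.334e+02 2.652e+02 1.000e-01]
```

```bash
python3 -m handwheel '[[0.05,0.015,0.017,0,0,0,0],[0.05,0.03,0.034,0,0,0,0],[0.05,0.03,0.034,0,0,0,0],[0.05,0.03,0.034,0,0,0,0],[0.05,0.03,0.034,0,0,0,0],[0.05,0.03,0.034,0,0,0,0],[0.05,0.03,0.034,0,0,0,0],[0.05,0.0384,0.0442,0,0,0,0],[0.05,0,0,0.02,0,0,0],[0.05,0,0,0.03,0,0,0],[0.05,0,0,0,0,0,0],[0.05,0,0,0,0,0,0]]'
python3 - <<'E'
from h import *
plan(*tray(-.001,0),.048,65.15)
for n in("top","side"):
    p,d=ctrl.get_image(n);W=world(n,d);blobs(W,.07,.125,(.4,.7,-.4,-.15),20)
E
```

```text
time: 38.62
position: [0.5353, -0.2683, 0.0961]
tool_rot: [-3.068, 0.673, -0.003]
ft_force: [0.3, 0.2, -1.1]
grip_width: 0.615
grip_force: 40.0
t 38.6 pos [ 535.3 -268.3   96.1] j [-0.41 -1.22] w 53.5 gf 40.0
turn [-0.1 -0.1  0.1] shift mm [-0.3  1.  48.1]
[ 510.8 -243.3] L 43 W 29 ang -27.5 zmed 109.3 z90 112.6 152 px [406 195]
[ 498.7 -253.2] L 55 W 32 ang 73.7 zmed 110.7 z90 112.5 370 px [324 285]
```

```bash
python3 -m handwheel '[[0.05,0,0.001,0.025,0,0,0],[0.05,0,0,0.015,0,0,0],[0.05,0,0,0.007,0,0,0],[0.05,0,0,0.0015,0,0,0],[0.05,0,0,0,0,0,0],[0.05,0,0,0,0,0,0]]' ;  python3 - <<'E'
from h import *
plan(*tray(-.001,0),.0475,65.15)
p=ctrl.get_image("side")[0]
cv2.imwrite("pics/s5.png",cv2.resize(p[230:384,230:470],None,fx=2.5,fy=2.5))
E
```

```text
time: 39.48
position: [0.5349, -0.27, 0.0477]
tool_rot: [-3.067, 0.677, -0.003]
ft_force: [-0.5, 1.1, 2.9]
grip_width: 0.615
grip_force: 40.0
t 39.5 pos [ 534.9 -270.    47.7] j [-0.37 -1.18] w 53.5 gf 40.0
turn [-0.1 -0.1 -0. ] shift mm [-0.6 -0.7  0.2]
```

View pics/s5.png

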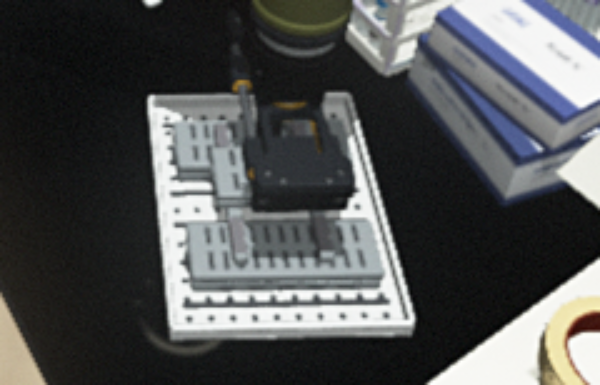

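The force reads +2.9 N, and the picture shows the short cassette sitting on both bars, near the crop's (235,175). I release it and retreat.

```bash
python3 -m handwheel '[[0.068,0,0,0,0,0,0],[0.068,0,0,0,0,0,0],[0.068,0,0,-0.02,0,0,0],[0.068,0,0,-0.05,0,0,0],[0.068,0,0,-0.06,0,0,0],[0.068,-0.03,-0.04,0,0,0,0],[0.068,-0.03,-0.04,0,0,0,0],[0.068,-0.03,-0.04,0,0,0,0],[0.068,-0.03,-0.04,0,0,0,0],[0.068,-0.03,-0.04,0,0,0,0],[0.068,0,0,0,0,0,0],[0.068,0,0,0,0,0,0]]';  python3 - <<'E'
from h import *
for n in("top","side"):
    p,d=ctrl.get_image(n);W=world(n,d)
    for b in((.054,.075),(.037,.05),(.024,.035)): blobs(W,*b,(.4,.68,-.42,-.13),60)
    if n=="top": cv2.imwrite("pics/t6.png",p)
plan(.5,0,.2,65)
E
```

```text
time: 41.02
position: [0.4828, -0.0262, 0.1777]
tool_rot: [-3.066, 0.678, -0.003]
ft_force: [0.2, -0.5, -0.1]
grip_width: 0.78
grip_force: 0.0
[ 535.9 -271.3] L 111 W 55 ang -23.8 zmed 61.1 z90 64.4 632 px [413 189]
[ 543.2 -332.6] L 43 W 12 ang 67.0 zmed 40.3 z90 43.4 63 px [429 186]
[ 477.8 -302.6] L 43 W 13 ang 65.1 zmed 40.9 z90 44.8 65 px [421 209]
[ 512.2 -321.2] L 161 W 55 ang -25.6 zmed 29.1 z90 32.5 805 px [424 198]
[ 535.3 -270.9] L 112 W 56 ang -25.1 zmed 62.2 z90 64.1 1103 px [341 299]
[ 589.7 -230.8] L 32 W 12 ang 63.9 zmed 42.4 z90 44.3 60 px [349 282]
[ 515.  -315.5] L 107 W 54 ang -25.3 zmed 42.6 z90 47.8 343 px [341 322]
[ 614.8 -244.2] L 57 W 37 ang 67.2 zmed 30.4 z90 32.2 218 px [361 287]
[ 503.1 -191. ] L 57 W 37 ang 63.2 zmed 30.0 z90 32.0 300 px [307 288]
[ 563.5 -208.2] L 59 W 31 ang -25.2 zmed 30.5 z90 32.4 256 px [333 283]
[ 511.5 -321.6] L 161 W 58 ang -24.9 zmed 30.2 z90 32.3 1560 px [343 330]
t 41.1 pos [482.7 -27.2 177.4] j [-1.14 -2.06] w 67.8 gf 0.0
turn [-0.1 -0.1 -0.1] shift mm [  4.2 -31.9 -22.6]
```

View pics/t6.png

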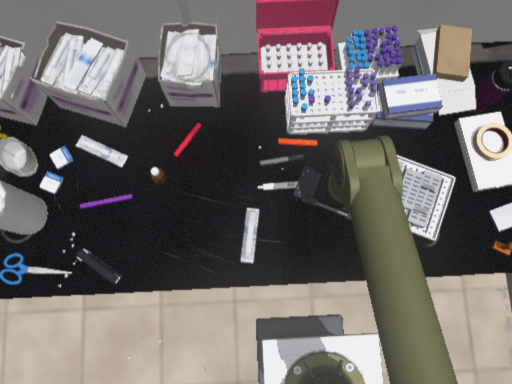

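The short cassette lies level at (535.6,-271.1), 62 mm at its top, within 2 mm of the tray's middle. The other desk items look untouched in the picture, for example the blister pack at (249,236) and the bottle at (157,175). The arm is clear.

```bash
python3 -c "
from bench import ctrl
print(ctrl.close_job())"
```

```text
the job is handed in; nothing more can be done
None
```

The tray is loaded as asked and the job is handed in, after about 41 s of the 141 s allowed; the cameras put every piece within about 3 mm of its target, but no verdict came back on hand-in.

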